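Charge the furnace through its slot

TASK

Lift the blue hatch out of its recess in the furnace cover and slide it sideways along its rails until the slot is wholly open, and leave it there. Then take the white boat by its wooden tab, lower it with the brass slug in it through the slot without bumping the cover until you feel it rest lightly for a moment on the hidden hearth, and tip it just above the hearth so that the slug rolls gently out of the nose. Draw the boat out, again without bumping the cover, and stand it back upright on the middle of its tile; leave the pink jar and the green bowl alone.

Things in the scene. Friction and masses are not known exactly. Their poses are not given: they have to be found in the camera images.
- furnace: White box furnace fixed to the bench, 190 (x) x 184 (y) mm, deck (top face of its cover) 130 mm above the bench. Origin: centre of its underside. x runs along the slot and points away from its front panel (the panel faces -x), y sideways to the side where the hatch is parked, z up. Walls 8 mm thick.
- cover: Steel cover of the furnace, 8 mm thick; origin and axes as furnace, deck at z = 130. Slot 86 (x) x 35 mm (y), centre x 0, y -35. Recess for the hatch 103 x 57.6, 4 mm deep. Rails along y at x = +-54, up to 14 mm above the deck; their lips (inward to x = +-45) leave 11 mm over the deck, so the hatch is captive. End stops in the rail corners halt the hatch with its centre at y = +48.
- slot (a point): Centre of the slot at the height of the deck; axes as furnace.
- hatch: Loose blue plate 100 (x) x 55 (y) x 4 mm, 0.15 kg, with a black grip block on its centre, 28 (x) x 14 (y) mm, top 34 mm above the underside. Origin: centre of its underside. At the start it lies in the recess over the slot, underside 4 mm below the deck. Lift it 5 to 9 mm, slide it at least 60 mm towards +y of the furnace (slot wholly open) and let it down on the deck.
- hearth: Hearth inside, under the slot. This point is fixed, 5.5 mm above the bench below the slot's centre; it does NOT tell the height of the terracotta pan, which differs each time: its rib tops, on which the boat can stand, lie 80 to 110 mm below the deck. Pan 136 (x) x 60 (y) mm inside, rim 5 mm above the ribs, on springs: it yields from 3 N, by 6 mm at 12 N. Over 20 N is pushing hard.
- boat: Loose white trough 64 (x) x 28 (y) x 34 mm, 0.11 to 0.22 kg, open at top and nose (-x end). Its floor rises 20 deg from the closed rear to the nose: the slug rolls out when the nose is tipped down about 30 deg. Origin: centre of its underside. Steel stem 6 x 8 mm at x = +35 (32 to 38), wooden tab on top; overall x -32 to +38. In the slot the nose points to -x of the furnace.
- boat_tab (a point): Centre of the wooden tab of the boat, 34 (x) x 12 (y) x 34 (z) mm, at x = +35, y = 0, z = 175 mm of the boat: take it across its 12 mm.
- boat_seat (a point): Where the slug's centre lies in the boat at its closed rear end: x = +21, z = 14.6 mm of the boat.
- slug: Brass slug, a plain cylinder 16 mm in diameter, 19 mm long, about 30 g, lying across the boat (its axis is its y). Origin: its centre. It can be tipped out gently only with the nose close (within about 10 mm) over the hearth.
- tile: Flat terracotta tile 130 (x) x 90 (y) x 8 mm, fixed to the bench, on which the boat stands at the start. Origin: centre of its underside.
- pink_jar: Pink powder jar with a black lid, 58 mm in diameter, 89 mm high, a bystander. Origin: centre of its underside.
- bowl: Green rubber bowl, 125 mm in diameter, 74 mm high, a bystander. Origin: centre of its underside.
There are look-alikes about, which are no part of the job. Leave any orange look-alike of the boat alone.

How it is judged:
On the way, in this order (a step that is already met when the one before it is completed fails the run):
1. the hatch is slid aside in its rails, the slot wholly open, the slug still in the boat (y of hatch in the frame of furnace above 0.015 m and distance between slug and boat_seat below 0.015 m), for 0.2 s.
2. the boat, wholly below the cover and upright with the slug in it, rests on the hearth (z of boat in the frame of furnace between 0 and 0.085 m and horizontal distance between boat and slot below 0.06 m and distance between slug and boat_seat below 0.015 m and contact force between boat and hearth above 0.8 N and angle between boat's own z axis and vertical below 0.2 rad), for 0.2 s.
3. the slug is tipped out onto the hearth while the boat is inside (z of boat in the frame of furnace below 0.1 m and distance between slug and boat_seat above 0.035 m and z of slug in the frame of furnace below 0.065 m and horizontal distance between slug and slot below 0.08 m), for 0.2 s.
At the end, for the whole second after the job is handed in: Hatch on the deck in its rails, its centre at y > 15 mm of the furnace; slug at rest on the hearth (within 80 mm of the slot's centre from above, its centre below 65 mm); boat upright (0.12 rad) and still on the tile, within 45 mm of its centre (y of hatch in the frame of furnace above 0.015 m and z of hatch in the frame of furnace between 0.124 and 0.136 m and horizontal distance between slug and slot below 0.08 m and z of slug in the frame of furnace below 0.065 m and linear speed of each of slug, boat below 0.03 m/s and horizontal distance between boat and tile below 0.045 m and angle between boat's own z axis and vertical below 0.12 rad and z of boat in the frame of tile between 0.004 and 0.013 m); the robot touches nothing.
It fails at once if the boat bumps the cover (over 4 N) (contact force between boat and cover above 4 N).
It fails at once if the boat is pushed hard on the hearth (over 20 N) (contact force between boat and hearth above 20 N).
It fails at once if the slug is dropped from a height or flung (faster than 0.85 m/s) (linear speed of slug above 0.85 m/s).
It fails at once if the jar or the bowl is disturbed (moved over 25 mm) (distance of any of pink_jar, bowl from where it was at the start of the episode above 0.025 m).
It also fails if it takes over 72 s, if anything falls off the work surface, if the arm or the gripper's body presses on something with over 40 N, if the wrist force passes 120 N, or if a joint passes its speed limit or range.

ROBOT

A 6-joint arm with a two-finger parallel gripper is mounted at the origin on a cart in front of the work surface, level with it; the furniture and walls round the work are solid. World frame = base frame: x ahead of the robot, y to its left, z up, the work surface at z = 0. Lengths are in m, angles in rad, forces in N, time in s.
With the tool pointing down it reaches from about 0.375 to 0.9 m from the base axis. Payload 3.1 kg.
Tool frame: the origin (TCP) lies at the very end of the fingers, on their centre line; the grasp point (between the pads) lies 19 mm behind it; z points along the fingers, y is the line along which they close (so a half turn about z gives the same grasp; the last joint's range is limited). The gripper opens to 85 mm and grips with 20 to 120 N. Pads are 22 mm wide; open, the fingers measure 114 mm over their backs; the gripper's body (76 mm by 85 mm) begins 54 mm behind the grasp point. The pads swing forward as they close: fully open they stand 13 mm farther back than shut.
Start: joints at [-1.397, 0.527, 1.433, -0, 1.181, -0.178], TCP at [0.215, -0.587, 0.196] pointing down, gripper open.
Joint ranges: [-3.08, 3.08], [-0.75, 2.2], [0.22, 2.44], [-1.43, 4.57], [0, 2.65], [-2.85, 2.85]. Speed limits (rad/s): [2.79, 2.79, 3.14, 3.14, 3.14, 3.14].

INTERFACE

Orientations are given as a rotation vector (axis times angle).
In Python, from bench import r, eyes gives the robot as it stands.
- The arm moves only by the tool move_arm, never from a script. Its argument "series" is one flat list of numbers, 7 for each row, row after row: the shift along the world's x, y, z in mm, then the turn, a rotation vector about the world's x, y, z in rad, then the closure, from -1 (fully open) to 1 (shut). In form: [dx, dy, dz, ax, ay, az, fingers, dx, dy, dz, ax, ay, az, fingers, ...]. A call has 1 to 12 rows; each row shifts and turns the commanded pose from where the row before left it; what a row does not reach is not made up. A row lasts 1/10 s, in which the tool goes at most 50 mm and 8.59 degrees, less where a joint would pass 70% of its speed; a pose out of reach is approached as far as the arm can. A call with a gripper value outside its range is refused whole. The fingers move at their own pace and stop on an object; the grip force is fixed at half the most. Time passes only in rows, so rows that do not move let the fingers close. It gives the time, the measured TCP pose, the force, the opening and the grip force at its end, in the units of the state.
- r.observe(): the state, without advancing time (a new reading comes with each control period).
- eyes.capture(name): name is "scene" or "top" or "wrist"; returns (picture, depth): 420x560x3 uint8, red, green, blue; 420x560 float32, m along the optical axis (not along the pixel's ray), 0 where there is no reading.
- eyes.camera_params(name): a dict with "fx", "fy", "cx", "cy" (pixels), "distortion" ([k1, k2, p1, p2, k3] as OpenCV has them; the pictures are not rectified), "rvec" (rotation vector, rad) and "tvec" (3), from world to camera coordinates, as OpenCV has them; the wrist camera has in their place "mount" (4x4, takes a point from camera to tool coordinates, whose origin is the TCP and whose axes are the flange's). Camera axes: x right, y down, z forward; pixel columns grow to the right and rows downward; lengths in m; the calibration is good to about 2 mm. A picture is of the moment at which its call begins: read the wrist's pose just before it. camera_params takes no time and is no camera call.
- r.hand_in(): hands the job in; it is judged then, once.
The state is a dict: "clock": time; "qpos": joint angles; "joint_vel": joint speeds; "effort": joint torques, N m; "ee_pos": TCP position; "tool_rot": TCP orientation; "contact_force": force on the tool from outside, world axes, zero at the start; "ft_torque": the same for the moment, N m; "gripper_width": opening from 0.0 (shut) to 1.0 (fully open); "grip_force": force on a finger pad.
Only numpy, scipy, OpenCV 4.12 (cv2) and the standard library are available. Lean on these libraries where they do the work, as an engineer would, in place of code of your own. Each camera call takes 0.05 s, during which the arm holds its last target. There are 200 camera calls.

## Working session

There is one attempt and no reset: what is moved stays moved. The work goes in short steps, Python scripts to look and compute and a tool call to move; the robot and the scene stay as the last step left them, time stands still between calls to the robot, and variables do not carry over. Pictures are saved under pics/ and viewed, at most 10 in all, crops included, and the job is handed in when it is done.

Besides the shell and the picture viewer there is one more tool, called after "Emit:" as name(argument=value, ...), one argument or row to a line, values as JSON. move_arm: Moves the arm, as the interface text tells. Its arguments: {"type":"object","properties":{"series":{"type":"array"}},"required":["series"]}

```bash
ls; mkdir -p pics; cat > h.py <<'E'
import numpy as np, cv2
from bench import r, eyes
def cam(n):
    s=r.observe(); p=eyes.camera_params(n); im,d=eyes.capture(n)
    K=np.array([[p['fx'],0,p['cx']],[0,p['fy'],p['cy']],[0,0,1.]]); D=np.array(p['distortion'],float)
    if 'mount' in p:
        R,_=cv2.Rodrigues(np.array(s['tool_rot'],float)); T=np.eye(4);T[:3,:3]=R;T[:3,3]=s['ee_pos']; M=T@np.array(p['mount'])
    else:
        R,_=cv2.Rodrigues(np.array(p['rvec'],float)); M=np.eye(4);M[:3,:3]=R.T;M[:3,3]=-R.T@np.array(p['tvec']).ravel()
    return im,d,K,D,M
def plane(uv,z,K,D,M):
    x=cv2.undistortPoints(np.array(uv,float).reshape(-1,1,2),K,D).reshape(-1,2)
    v=np.c_[x,np.ones(len(x))]@M[:3,:3].T; o=M[:3,3]
    return o+v*((z-o[2])/v[:,2])[:,None]
def cloud(d,K,D,M):
    h,w=d.shape; u,v=np.meshgrid(np.arange(w),np.arange(h))
    x=cv2.undistortPoints(np.c_[u.ravel(),v.ravel()].astype(float).reshape(-1,1,2),K,D).reshape(-1,2)
    P=np.c_[x,np.ones(len(x))]*d.reshape(-1,1)
    return (P@M[:3,:3].T+M[:3,3]).reshape(h,w,3)
def save(n,im): cv2.imwrite('pics/'+n,im[...,::-1])
E
python3 - <<'E'
from h import *
print(r.observe())
for n in('scene','top'):
    im,d,K,D,M=cam(n); save(n+'0.png',im); np.savez(n+'0.npz',im=im,d=d,K=K,D=D,M=M); print(n,M.round(3))
E
```

```text
pics
{'clock': 0.0, 'qpos': array([-1.39752461e+00,  5.28464958e-01,  1.43389424e+00,  8.07325678e-07,
        1.18140807e+00, -1.78508192e-01]), 'joint_vel': array([ 0.00019928, -0.00027608, -0.00126858,  0.00043234,  0.0024274 ,
       -0.00066768]), 'effort': array([-1.06894498e-03, -4.42355204e+01, -1.78027350e+01, -4.43298504e-04,
        8.34307226e-03,  7.54291818e-06]), 'ee_pos': array([ 0.21524051, -0.58592653,  0.19493702]), 'tool_rot': array([-3.09098068e+00, -5.49348806e-01, -1.01092515e-05]), 'contact_force': array([ 0.05532826,  0.24764944, -0.51260198]), 'ft_torque': array([-0.01109434,  0.00166685,  0.01690017]), 'grip_force': 0.0, 'gripper_width': 0.9982383782942675}
scene [[ 0.932  0.289 -0.221  0.728]
 [ 0.364 -0.745  0.559 -0.633]
 [-0.003 -0.601 -0.799  0.883]
 [ 0.     0.     0.     1.   ]]
top [[-0.014 -0.988  0.151  0.384]
 [-0.999  0.009 -0.032 -0.11 ]
 [ 0.03  -0.151 -0.988  1.023]
 [ 0.     0.     0.     1.   ]]
```

View pics/scene0.png

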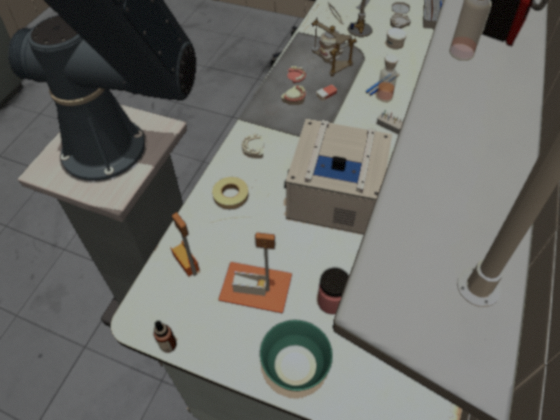

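View pics/top0.png

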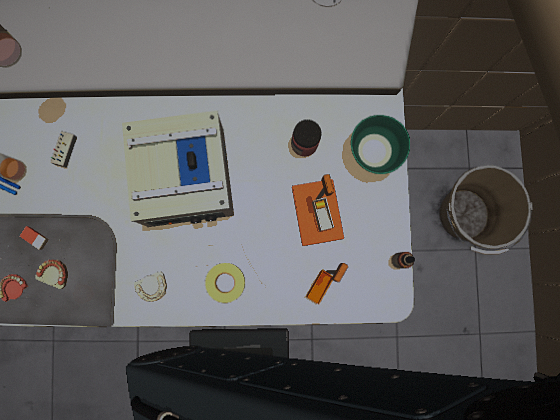

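The scene view shows the furnace at (340,175), the blue hatch at (338,168) with its grip at (339,163), and the white boat on the terracotta tile at (255,283) with its tab at (265,240).
In the top view the hatch is at (193,161), the boat at (322,213) and its tab at (327,183). The furnace panel faces down the image (-x world), so the hatch parks to the left (+y).
What could be mistaken for the boat: the white boat on the tile at (322,213) matches the description. The orange look-alike at top (325,283) / scene (185,255) is a decoy. For the hatch, only the blue plate at (193,161) fits; the blue pens at (8,185) are not candidates.

```bash
python3 - <<'E'
from h import *
for n in('top','scene'):
    z=np.load(n+'0.npz'); im,d,K,D,M=[z[k] for k in('im','d','K','D','M')]
    P=cloud(d,K,D,M); hsv=cv2.cvtColor(im,cv2.COLOR_RGB2HSV); H,S,V=cv2.split(hsv)
    X,Y,Z=P[...,0],P[...,1],P[...,2]; ok=d>0
    def rect(name,m,zp):
        m=m.astype(np.uint8); c=max(cv2.findContours(m,0,1)[0],key=cv2.contourArea)
        q=plane(c.reshape(-1,2),zp,K,D,M)[:,:2]
        (cx,cy),(w,h),a=cv2.minAreaRect((q*1000).astype(np.float32)); print(n,name,round(cx,1),round(cy,1),round(w,1),round(h,1),round(a,1),len(c))
    blue=(H>100)&(H<125)&(S>120)&ok&(Z>.1)&(Z<.2)
    rect('hatch',blue,.13)
    print(' hatchz',np.median(Z[blue]))
    deck=ok&(Z>.118)&(Z<.16)&(X>.35)&(Y>-.2)&(Y<.3)
    rect('deck',deck,.13); print(' deckz',np.median(Z[deck]))
    grip=ok&(Z>.15)&(Z<.175)&deck if False else ok&(Z>.15)&(Z<.185)&(X>.4)&(Y>-.1)&(Y<.2)
    if grip.sum()>5: g=P[grip]; print(' grip',grip.sum(),g.min(0).round(4),g.max(0).round(4)); rect('grip',grip,.16)
    tile=(S>120)&(H<15)&ok&(Z<.03)&(X>.35)&(Y<-.25)&(Y>-.5)&(X<.62)
    rect('tile',tile,.008)
    tab=ok&(Z>.15)&(Z<.22)&(Y<-.25)&(Y>-.5)&(X>.35)&(X<.65)
    if tab.sum()>5: t=P[tab]; print(' tab',len(t),np.median(t,0).round(4),t.min(0).round(4),t.max(0).round(4)); rect('tab',tab,.195)
    w=(S<60)&(V>120)&ok&(X>.38)&(X<.56)&(Y<-.3)&(Y>-.46)&(Z>.02)&(Z<.06)
    if w.sum()>5:rect('boat',w,.042)
z=np.load('top0.npz'); save('c.png',cv2.resize(z['im'][100:300,100:380],None,fx=2.8,fy=2.8,interpolation=2))
E
```

```text
top hatch 588.6 29.6 89.0 54.1 7.1 145
 hatchz 0.129721503817405
top deck 580.9 63.5 191.9 184.2 7.3 386
 deckz 0.13007851008343985
 grip 123 [0.5715 0.0222 0.1501] [0.6    0.0377 0.1636]
top grip 584.3 29.5 29.9 14.6 0.9 39
top tile 504.5 -257.0 121.2 17.7 2.8 120
scene hatch 586.5 30.2 85.3 49.0 7.1 129
 hatchz 0.12963029711259272
scene deck 583.1 62.5 191.0 200.4 7.0 308
 deckz 0.12977469253920548
 grip 111 [0.5728 0.0204 0.1501] [0.601  0.0368 0.1617]
scene grip 588.0 24.6 28.3 21.3 5.9 38
scene tile 500.6 -257.2 102.9 17.9 1.5 108
scene boat 397.0 -401.6 0.0 0.0 0.0 1
```

View pics/c.png

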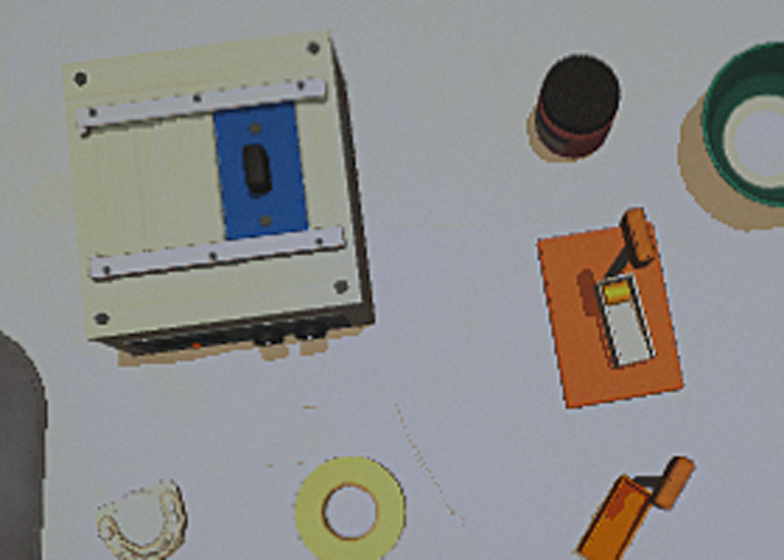

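The crop confirms the choice. The white boat at (627,322) has the brass slug at its rear (618,292), with the nose pointing down the image (-x) and the stem at the rear. The hatch grip is at (257,168). My tile window was off, so I'll redo that measurement.

```bash
python3 - <<'E'
from h import *
for n in('top','scene'):
    z=np.load(n+'0.npz'); im,d,K,D,M=[z[k] for k in('im','d','K','D','M')]
    P=cloud(d,K,D,M); H,S,V=cv2.split(cv2.cvtColor(im,cv2.COLOR_RGB2HSV))
    X,Y,Z=P[...,0],P[...,1],P[...,2]; ok=(d>0)&(X>.38)&(X<.58)&(Y<-.12)&(Y>-.32)
    def rect(name,m,zp):
        m=m.astype(np.uint8)
        c=max(cv2.findContours(m,0,1)[0],key=cv2.contourArea)
        q=plane(c.reshape(-1,2),zp,K,D,M)[:,:2]
        b=cv2.minAreaRect((q*1000).astype(np.float32)); print(n,name,np.round(b[0],1),np.round(b[1],1),round(b[2],1),len(c))
    rect('tile',ok&(S>110)&(H<15)&(Z<.03)&(Z>-.01),.008)
    t=ok&(Z>.13)&(Z<.21)
    if t.sum()>5:
        rect('tab',t,.2); p=P[t]; print(' tab',len(p),np.median(p,0).round(4),p.min(0).round(4),p.max(0).round(4))
        top=p[p[:,2]>p[:,2].max()-.006]; print(' tabtop',len(top),top.mean(0).round(4)); 
        q=top[:,:2]-top[:,:2].mean(0); print(np.linalg.svd(q,full_matrices=False)[2][0])
    w=ok&(S<90)&(Z>.018)&(Z<.055); print(w.sum())
    if w.sum()>5:
        rect('boat',w,.042); p=P[w];print(p.min(0).round(4),p.max(0).round(4))
    s=ok&(H>18)&(H<32)&(S>110)&(Z>.015)
    if s.sum()>3: print(' slug',P[s].mean(0).round(4))
E
```

```text
top tile [ 503.4 -215.4] [129.5  89.5] 9.1 317
top tab [ 527.6 -212.2] [36.9 19. ] 12.3 52
 tab 267 [ 0.5226 -0.2167  0.1945] [ 0.3813 -0.2452  0.1323] [ 0.5469 -0.2062  0.2043]
 tabtop 97 [ 0.5297 -0.2157  0.2001]
[-0.97718318 -0.21239829]
356
top boat [ 496.8 -222.1] [66.  30.3] 12.7 84
[ 0.3815 -0.2434  0.0181] [ 0.5303 -0.2033  0.048 ]
 slug [ 0.5015 -0.214   0.195 ]
scene tile [ 506.6 -216.2] [125.8  86.8] 8.9 304
scene tab [ 539.  -234.5] [32.9 50.2] 21.9 82
 tab 511 [ 0.5273 -0.2206  0.1864] [ 0.38   -0.2461  0.1302] [ 0.5488 -0.2073  0.2019]
 tabtop 127 [ 0.5322 -0.2162  0.1987]
[0.97083386 0.23975323]
565
scene boat [ 503.4 -227.7] [69.4 37.9] 13.3 96
[ 0.3803 -0.2428  0.0182] [ 0.5351 -0.2038  0.0531]
 slug [ 0.5132 -0.2147  0.0308]
```

Emit:
move_arm(
  series=[0,0,30,0,0,0,-1,0,0,40,0,0,0,-1,0,0,40,0,0,0,-1,10,16,20,0,0,-0.02,-1,22,36,0,0,0,-0.02,-1,22,36,0,0,0,-0.02,-1,22,36,0,0,0,-0.02,-1,22,36,0,0,0,-0.02,-1,22,36,0,0,0,-0.02,-1,22,36,0,0,0,-0.02,-1,22,36,0,0,0,-0.02,-1,22,36,0,0,0,-0.02,-1],
)

```text
clock: 1.3
ee_pos: [0.4018, -0.2809, 0.3256]
tool_rot: [-3.13, -0.268, 0.0]
contact_force: [-0.0, -0.6, -0.6]
gripper_width: 1.002
grip_force: 0.0
```

Emit:
move_arm(
  series=[22,36,0,0,0,-0.02,-1,22,36,0,0,0,-0.02,-1,22,36,0,0,0,-0.02,-1,22,36,0,0,0,0,-1,22,36,0,0,0,0,-1,22,36,0,0,0,0,-1,22,36,0,0,0,0,-1,22,36,0,0,0,0,-1,9,20,-30,0,0,0,-1,0,0,-30,0,0,0,-1,0,0,0,0,0,0,-1,0,0,0,0,0,0,-1],
)

```text
clock: 2.5
ee_pos: [0.5861, 0.0252, 0.2656]
tool_rot: [-3.136, -0.175, 0.003]
contact_force: [0.4, 0.2, 0.6]
gripper_width: 0.997
grip_force: 0.0
```

```bash
python3 - <<'E'
from h import *
s=r.observe(); print(s['clock'],s['ee_pos'],s['tool_rot'],s['contact_force'])
R,_=cv2.Rodrigues(s['tool_rot']); print('yaw',np.degrees(np.arctan2(R[1,0],R[0,0])))
im,d,K,D,M=cam('wrist'); save('w1.png',im); print(M.round(3))
H,S,V=cv2.split(cv2.cvtColor(im,cv2.COLOR_RGB2HSV)); P=cloud(d,K,D,M); Z=P[...,2]
b=((H>100)&(H<125)&(S>120)&(Z>.12)&(Z<.14)).astype(np.uint8)
c=max(cv2.findContours(b,0,1)[0],key=cv2.contourArea); q=plane(c.reshape(-1,2),.13,K,D,M)[:,:2]*1000
print('hatch',cv2.minAreaRect(q.astype(np.float32)))
g=((Z>.15)&(Z<.175)&(V<90)).astype(np.uint8)
c=max(cv2.findContours(g,0,1)[0],key=cv2.contourArea); q=plane(c.reshape(-1,2),.16,K,D,M)[:,:2]*1000
print('grip',cv2.minAreaRect(q.astype(np.float32)), g.sum())
E
```

```text
2.5 [0.58605651 0.02520197 0.26561156] [-3.13647604e+00 -1.75353798e-01  2.64565029e-03] [0.41207688 0.1582037  0.63356557]
yaw 6.399926147914156
[[ 0.111 -0.951 -0.287  0.66 ]
 [-0.994 -0.107 -0.032  0.034]
 [-0.001  0.289 -0.957  0.443]
 [ 0.     0.     0.     1.   ]]
hatch ((584.6357421875, 30.943126678466797), (91.3115005493164, 53.30181121826172), 7.202918529510498)
grip ((588.964111328125, 31.521587371826172), (27.873188018798828, 13.406065940856934), 6.483422756195068) 816
```

View pics/w1.png

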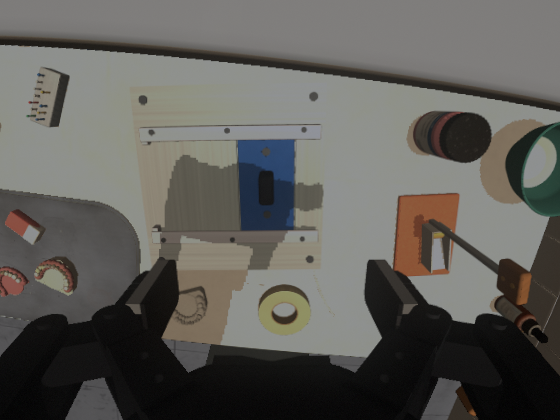

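The wrist view shows the hatch with its grip at (266,188), rails at rows 132 and 237, and the tile at (428,235). I'll descend on the grip at about (588, 30.5) mm.

Emit:
move_arm(
  series=[1,5,-28,0,0,0.012,-1,0,0,-35,0,0,0,-1,0,0,-30,0,0,0,-1,0,0,-20,0,0,0,-1,0,0,-15,0,0,0,-1,0,0,0,0,0,0,1,0,0,0,0,0,0,1,0,0,0,0,0,0,1,0,0,0,0,0,0,1,0,0,0,0,0,0,1,0,0,0,0,0,0,1,0,0,0,0,0,0,1],
)

```text
clock: 3.75
ee_pos: [0.5874, 0.0304, 0.1381]
tool_rot: [3.136, 0.194, 0.0]
contact_force: [0.0, 0.2, -0.2]
gripper_width: -0.001
grip_force: 0.0
```

```bash
python3 - <<'E'
from h import *
s=r.observe(); print(s['gripper_width'],s['grip_force'],s['contact_force'])
a=cam('wrist')[0]; b=cam('scene')[0]
save('w2.png',np.hstack([cv2.resize(a[60:360],(420,300)),cv2.resize(b[90:240,240:450],(378,270)) if 0 else cv2.resize(b[100:250,240:430],(380,300))]))
E
```

```text
-0.0007979244405244287 0.0 [ 0.0303191   0.20195498 -0.16269908]
```

View pics/w2.png

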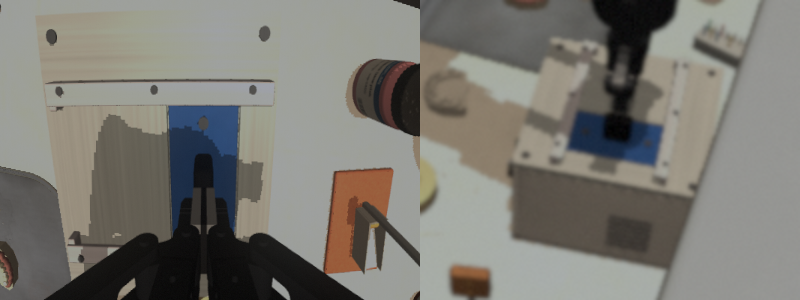

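The fingers have shut with no grip, and the block at (203,165) in the left half seems to lie just ahead of them. I'll check with depth.

```bash
python3 - <<'E'
from h import *
s=r.observe(); print(s['ee_pos'],s['qpos'])
im,d,K,D,M=cam('wrist'); P=cloud(d,K,D,M)*1000
pc=np.linalg.inv(M)@np.r_[s['ee_pos'],1]
uv=cv2.projectPoints(pc[:3].reshape(1,1,3),np.zeros(3),np.zeros(3),K,D)[0].ravel(); print('tcp px',uv)
for v in range(190,330,8):
    print(v,[ (u,*P[v,u].round().astype(int), im[v,u].tolist()) for u in (262,270,277)])
im,d,K,D,M=cam('top'); P=cloud(d,K,D,M)*1000
for v in range(140,186,4): print(v,[tuple(P[v,u].round().astype(int)) for u in (184,188,192,196,200)])
print(eyes.camera_params('wrist')['mount'])
E
```

```text
[0.58736006 0.0303709  0.13794257] [-1.38195107e-01  5.49731323e-01  1.58397089e+00 -2.30846433e-05
  1.00790144e+00  1.30869672e+00]
tcp px [272.5751103  238.35576878]
190 [(262, np.int64(614), np.int64(40), np.int64(129), [39, 62, 97]), (270, np.int64(614), np.int64(35), np.int64(130), [49, 58, 74]), (277, np.int64(615), np.int64(31), np.int64(129), [47, 76, 117])]
198 [(262, np.int64(609), np.int64(39), np.int64(130), [31, 48, 73]), (270, np.int64(609), np.int64(35), np.int64(129), [31, 49, 75]), (277, np.int64(610), np.int64(30), np.int64(129), [34, 53, 82])]
206 [(262, np.int64(604), np.int64(39), np.int64(128), [30, 47, 73]), (270, np.int64(604), np.int64(34), np.int64(128), [29, 46, 73]), (277, np.int64(605), np.int64(30), np.int64(130), [30, 46, 71])]
214 [(262, np.int64(600), np.int64(38), np.int64(132), [23, 37, 57]), (270, np.int64(601), np.int64(34), np.int64(134), [18, 20, 26]), (277, np.int64(601), np.int64(29), np.int64(134), [15, 19, 26])]
222 [(262, np.int64(600), np.int64(38), np.int64(147), [11, 13, 16]), (270, np.int64(601), np.int64(34), np.int64(149), [15, 16, 2
[... 5069 characters left out ...]
int64(132)), (np.int64(551), np.int64(38), np.int64(129)), (np.int64(551), np.int64(30), np.int64(131)), (np.int64(551), np.int64(22), np.int64(130)), (np.int64(551), np.int64(15), np.int64(131))]
184 [(np.int64(544), np.int64(45), np.int64(127)), (np.int64(544), np.int64(38), np.int64(128)), (np.int64(541), np.int64(27), np.int64(146)), (np.int64(541), np.int64(21), np.int64(142)), (np.int64(541), np.int64(13), np.int64(145))]
[[-1.26671947e-04 -9.57777613e-01 -2.87510048e-01  7.37647348e-02]
 [ 9.99999956e-01 -4.41290620e-05 -2.93576222e-04 -7.65501842e-04]
 [ 2.68493185e-04 -2.87510072e-01  9.57777577e-01 -1.77013035e-01]
 [ 0.00000000e+00  0.00000000e+00  0.00000000e+00  1.00000000e+00]]
```

Both cameras show the closed fingertips ending near z≈182 mm, above the block, although the reported TCP is 138. I'll open and measure the fingertip geometry.

Emit:
move_arm(
  series=[0,0,0,0,0,0,-1,0,0,0,0,0,0,-1,0,0,0,0,0,0,-1,0,0,0,0,0,0,-1,0,0,0,0,0,0,-1,0,0,0,0,0,0,-1],
)

```text
clock: 4.55
ee_pos: [0.5874, 0.0303, 0.1379]
tool_rot: [3.136, 0.194, -0.0]
contact_force: [-1.0, 0.6, 0.2]
gripper_width: 0.991
grip_force: 0.0
```

```bash
python3 - <<'E'
from h import *
s=r.observe(); print(s['ee_pos'],s['gripper_width'])
R,_=cv2.Rodrigues(s['tool_rot'])
im0,d,K,D,M=cam('wrist'); P=cloud(d,K,D,M)
for n in ('wrist','top'):
    if n=='top': im0,d,K,D,M=cam('top'); P=cloud(d,K,D,M)
    T=(P-s['ee_pos'])@R*1000
    m=(d>0)&(abs(T[...,0])<14)&(abs(T[...,1])<65)&(P[...,2]>.163)
    q=T[m]
    for a in range(-60,65,10):
        k=q[(q[:,1]>=a)&(q[:,1]<a+10)]
        if len(k)>2: print(n,a,len(k),'zmax',k[:,2].max().round(1),'x at tip',k[k[:,2].argmax()].round(1))
    if n=='wrist': save('w3.png',im0)
E
```

```text
[0.58739508 0.03028622 0.13790838] 0.9906463185545905
wrist -60 3091 zmax -51.0 x at tip [ 10.9 -50.1 -51. ]
wrist -50 3870 zmax -47.1 x at tip [  2.5 -43.1 -47.1]
wrist -40 448 zmax -96.5 x at tip [ 12.5 -40.  -96.5]
wrist -30 69 zmax -111.7 x at tip [  10.1  -20.4 -111.7]
wrist -20 1376 zmax -106.3 x at tip [   9.8  -15.6 -106.3]
wrist -10 2610 zmax -106.3 x at tip [   9.7   -8.7 -106.3]
wrist 0 2580 zmax -106.4 x at tip [   9.7    8.1 -106.4]
wrist 10 1044 zmax -106.4 x at tip [   9.9   14.4 -106.4]
wrist 20 85 zmax -112.0 x at tip [   9.3   20.3 -112. ]
wrist 30 561 zmax -94.2 x at tip [ 12.6  39.8 -94.2]
wrist 40 3882 zmax -46.9 x at tip [  7.   41.9 -46.9]
wrist 50 4656 zmax -53.7 x at tip [  7.4  53.5 -53.7]
wrist 60 3380 zmax -88.9 x at tip [  6.9  60.2 -88.9]
top -60 237 zmax -97.7 x at tip [  4.  -55.7 -97.7]
top -50 353 zmax -133.4 x at tip [  -6.   -49.6 -133.4]
top -40 252 zmax -360.7 x at tip [ -13.6  -38.6 -360.7]
top -30 214 zmax -362.7 x at tip [ -13.3  -28.8 -362.7]
top -20 217 zmax -364.2 x at tip [ -11.1  -14.5 -364.2]
top -10 210 zmax -365.3 x at tip [ -13.4   -9.8 -365.3]
top 0 206 zmax -25.2 x at tip [  5.    3.6 -25.2]
top 10 195 zmax -363.8 x at tip [  12.4   17.  -363.8]
top 20 199 zmax -128.3 x at tip [ -11.8   27.6 -128.3]
top 30 291 zmax -109.3 x at tip [  -5.8   32.1 -109.3]
top 40 286 zmax -53.0 x at tip [-11.  45. -53.]
top 50 335 zmax -55.5 x at tip [ -6.9  51.  -55.5]
top 60 265 zmax -96.5 x at tip [-12.   64.8 -96.5]
```

View pics/w3.png

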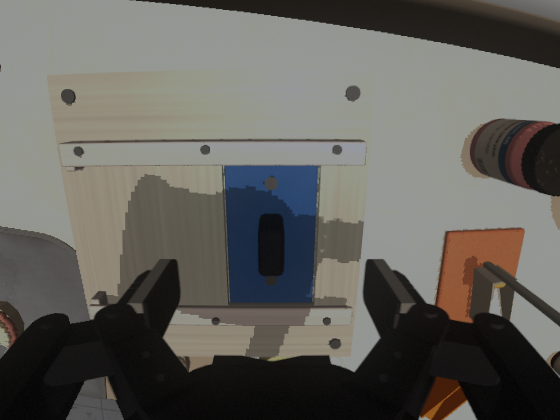

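The wrist view shows the fingers straddling the block at (271,245), with the open fingertips about 34 mm short of where the reported TCP implies. So the real tip lies about 34 mm behind the reported point. I'll descend 35 mm more, then close.

Emit:
move_arm(
  series=[0,0,-20,0,0,0,-1,0,0,-15,0,0,0,-1,0,0,0,0,0,0,-1,0,0,0,0,0,0,1,0,0,0,0,0,0,1,0,0,0,0,0,0,1,0,0,0,0,0,0,1,0,0,0,0,0,0,1,0,0,0,0,0,0,1,0,0,0,0,0,0,1],
)

```text
clock: 5.65
ee_pos: [0.5879, 0.0303, 0.1036]
tool_rot: [3.135, 0.194, 0.002]
contact_force: [-0.8, -0.8, 4.6]
gripper_width: 0.149
grip_force: 61.2
```

Emit:
move_arm(
  series=[0,0,3,0,0,0,1,0,0,4,0,0,0,1,0,0,0,0,0,0,1,-1,8,0,0,0,0,1,-1,8,0,0,0,0,1,-1,8,0,0,0,0,1,0,0,0,0,0,0,1],
)

```text
clock: 6.35
ee_pos: [0.5837, 0.0559, 0.1097]
tool_rot: [-3.135, -0.197, 0.001]
contact_force: [0.6, 0.6, -0.9]
gripper_width: 0.147
grip_force: 60.6
```

Emit:
move_arm(
  series=[-1,9,0,0,0,0,1,-1,9,0,0,0,0,1,-1,9,0,0,0,0,1,-1,9,0,0,0,0,1,-1,9,0,0,0,0,1,-1,7,0,0,0,0,1,0,0,0,0,0,0,1],
)

```text
clock: 7.05
ee_pos: [0.5781, 0.1075, 0.1099]
tool_rot: [-3.135, -0.197, 0.0]
contact_force: [-0.5, 0.4, -1.3]
gripper_width: 0.15
grip_force: 60.5
```

Now I'll let it down, release, and back off straight up.

Emit:
move_arm(
  series=[0,0,-2,0,0,0,1,0,0,-1,0,0,0,1,0,0,0,0,0,0,1,0,0,0,0,0,0,-1,0,0,0,0,0,0,-1,0,0,0,0,0,0,-1,0,0,0,0,0,0,-1,0,0,0,0,0,0,-1,0,0,20,0,0,0,-1,0,0,40,0,0,0,-1,0,0,40,0,0,0,-1,0,0,40,0,0,0,-1],
)

```text
clock: 8.25
ee_pos: [0.578, 0.1063, 0.2481]
tool_rot: [-3.136, -0.194, 0.001]
contact_force: [0.3, 0.2, 0.1]
gripper_width: 0.995
grip_force: 0.0
```

Emit:
move_arm(
  series=[0,-20,40,0,0,0,-1,-4,-40,20,0,0,0.01,-1,-4,-44,10,0,0,0.01,-1,-4,-44,0,0,0,0.01,-1,0,0,0,0,0,0,-1],
)

```text
clock: 8.75
ee_pos: [0.5664, -0.0469, 0.3175]
tool_rot: [3.13, 0.232, 0.001]
contact_force: [-0.1, 1.2, -0.8]
gripper_width: 0.998
grip_force: 0.0
```

```bash
python3 - <<'E'
from h import *
s=r.observe(); print(s['clock'],s['ee_pos'])
R,_=cv2.Rodrigues(s['tool_rot']); print('yaw',np.degrees(np.arctan2(R[1,0],R[0,0])))
for n in('wrist','top','scene'):
    im,d,K,D,M=cam(n); np.savez(n+'1.npz',im=im,d=d,K=K,D=D,M=M); P=cloud(d,K,D,M); X,Y,Z=[P[...,i] for i in range(3)]
    H,S,V=cv2.split(cv2.cvtColor(im,cv2.COLOR_RGB2HSV))
    def rect(name,m,zp):
        m=m.astype(np.uint8)
        if m.sum()<20: print(n,name,'few');return
        c=max(cv2.findContours(m,0,1)[0],key=cv2.contourArea); q=plane(c.reshape(-1,2),zp,K,D,M)[:,:2]*1000
        b=cv2.minAreaRect(q.astype(np.float32)); print(n,name,np.round(b[0],1),np.round(b[1],1),round(b[2],1),m.sum())
    near=(abs(X-.586)<.09)&(abs(Y-.03)<.06)
    rect('hatch',(H>100)&(H<125)&(S>120)&(Z>.12)&(Z<.15),.134)
    rect('slot',near&(Z<.118)&(d>0)&(abs(X-.586)<.07)&(abs(Y-.03)<.03),.13)
    hole=(Z<.1)&(abs(X-.586)<.05)&(abs(Y-.029)<.022)&(d>0)
    if hole.sum(): print(n,'hole z pct',np.percentile(Z[hole],[2,25,50,75,98]).round(4))
    t=(X>.38)&(X<.58)&(Y<-.12)&(Y>-.32)&(Z>.16)&(Z<.205)&(d>0)
    rect('tab',t,.2)
save('w4.png',np.load('wrist1.npz')['im'])
E
```

```text
8.75 [ 0.56635363 -0.04685806  0.3174548 ]
yaw 8.471335610096936
wrist hatch [576.6 106.4] [89.4 53.3] 7.2 2998
wrist slot [588.4  28.4] [84.7 31.4] 6.1 1777
wrist hole z pct [0.024  0.0253 0.0261 0.0286 0.0309]
wrist tab [ 536.9 -203.9] [45. 24.] 16.1 773
top hatch [589.8 106. ] [66.1 53.7] 7.1 630
top slot [598.9  41.1] [ 6.6 22.3] 72.9 43
top tab [ 527.9 -213.7] [36.8 16.1] 13.6 257
scene hatch [577.8 104.2] [84.4 49.5] 6.7 563
scene slot few
scene tab [ 535.6 -225.8] [33.2 31.2] 21.3 453
```

View pics/w4.png

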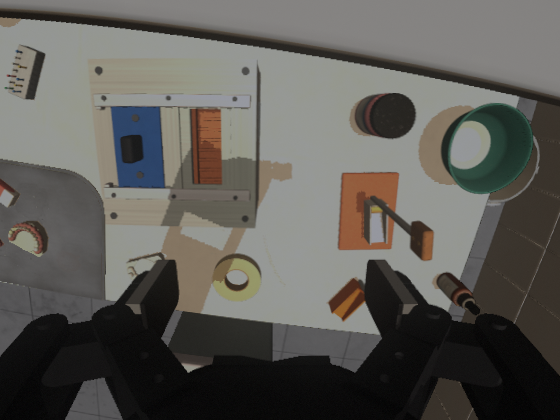

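The wrist view shows the hatch parked at (137,148), the slot open at (206,147) with the ribbed hearth visible at z≈24–31 mm, and the boat tab at (421,240). I'll move over the tab.

Emit:
move_arm(
  series=[-7,-34,0,0,0,0.014,-1,-7,-34,0,0,0,0.014,-1,-7,-34,0,0,0,0.014,-1,-7,-34,0,0,0,0.014,-1,-7,-33,-20,0,0,0.014,-1,0,0,-40,0,0,0,-1,0,0,0,0,0,0,-1,0,0,0,0,0,0,-1],
)

```text
clock: 9.7
ee_pos: [0.5315, -0.209, 0.2565]
tool_rot: [-3.12, -0.353, 0.003]
contact_force: [-0.7, -0.8, 0.6]
gripper_width: 0.999
grip_force: 0.0
```

```bash
python3 - <<'E'
from h import *
s=r.observe(); print(s['clock'],s['ee_pos'])
R,_=cv2.Rodrigues(s['tool_rot']); print('yaw',np.degrees(np.arctan2(R[1,0],R[0,0])))
im,d,K,D,M=cam('wrist'); P=cloud(d,K,D,M); X,Y,Z=[P[...,i] for i in range(3)]
def rect(name,m,zp):
    m=m.astype(np.uint8); c=max(cv2.findContours(m,0,1)[0],key=cv2.contourArea); q=plane(c.reshape(-1,2),zp,K,D,M)[:,:2]*1000
    b=cv2.minAreaRect(q.astype(np.float32)); print(name,np.round(b[0],1),np.round(b[1],1),round(b[2],1),m.sum())
box=(d>0)&(X>.38)&(X<.58)&(Y<-.12)&(Y>-.32)
rect('tabtop',box&(Z>.196)&(Z<.206),.2)
rect('tile',box&(Z>-.01)&(Z<.03)&(cv2.cvtColor(im,cv2.COLOR_RGB2HSV)[...,1]>100),.008)
save('w5.png',im)
E
```

```text
9.7 [ 0.53148172 -0.20902777  0.25653793]
yaw 12.926695804880024
tabtop [ 533.1 -213.5] [32.6 11.6] 13.0 627
tile [ 506.3 -213.4] [128.1  88.4] 9.1 4806
```

Emit:
move_arm(
  series=[1,-5,-36,0,0,0,-1,0,0,-40,0,0,0,-1,0,0,-30,0,0,0,-1,0,0,-20,0,0,0,-1,0,0,0,0,0,0,1,0,0,0,0,0,0,1,0,0,0,0,0,0,1,0,0,0,0,0,0,1,0,0,0,0,0,0,1,0,0,0,0,0,0,1,0,0,0,0,0,0,1],
)

```text
clock: 10.85
ee_pos: [0.5334, -0.2161, 0.1323]
tool_rot: [3.121, 0.35, 0.004]
contact_force: [0.6, 0.6, 6.3]
gripper_width: 0.135
grip_force: 59.4
```

Emit:
move_arm(
  series=[0,0,4,0,0,0,1,0,0,10,0,0,0,1,0,0,16,0,0,0,1,0,0,20,0,0,0,1,0,0,20,0,0,0,1,0,0,20,0,0,0,1,0,0,20,0,0,0,1,0,0,20,0,0,0,1,0,0,15,0,0,0,1,0,0,8,0,0,0,1,0,0,4,0,0,0,1,0,0,0,0,0,0,1],
)

```text
clock: 12.05
ee_pos: [0.5322, -0.2156, 0.2879]
tool_rot: [-3.122, -0.351, 0.0]
contact_force: [0.4, 0.5, -1.9]
gripper_width: 0.128
grip_force: 58.5
```

Emit:
move_arm(
  series=[2,6,0,0,0,0,1,5,14,0,0,0,-0.01,1,8,22,0,0,0,-0.01,1,9,26,0,0,0,-0.01,1,9,27,0,0,0,-0.01,1,9,28,0,0,0,-0.01,1,9,28,0,0,0,-0.01,1,9,28,0,0,0,-0.01,1,9,26,0,0,0,-0.01,1,8,22,0,0,0,-0.01,1,6,14,0,0,0,-0.01,1,3,8,0,0,0,0,1],
)

```text
clock: 13.25
ee_pos: [0.6181, 0.0353, 0.2866]
tool_rot: [-3.135, -0.197, 0.003]
contact_force: [0.1, 0.4, -2.8]
gripper_width: 0.129
grip_force: 58.5
```

Emit:
move_arm(
  series=[0,0,0,0,0,0,1,0,0,0,0,0,0,1,0,0,0,0,0,0,1],
)

```text
clock: 13.55
ee_pos: [0.618, 0.0325, 0.2877]
tool_rot: [3.135, 0.193, -0.001]
contact_force: [0.1, -0.2, -2.0]
gripper_width: 0.131
grip_force: 58.5
```

```bash
cat > m.py <<'E'
from h import *
def meas(name, save_as=None):
    s=r.observe(); e=s['ee_pos']*1000; R,_=cv2.Rodrigues(s['tool_rot'])
    print(s['clock'],'ee',e.round(1),'yaw',np.degrees(np.arctan2(R[1,0],R[0,0])).round(2),'toolz',R[:,2].round(4),'F',s['contact_force'].round(1))
    for n in name:
        im,d,K,D,M=cam(n); np.savez(n+'2.npz',im=im,d=d,K=K,D=D,M=M); P=cloud(d,K,D,M)*1000; Z=P[...,2]
        L=(P-e); c,s_=np.cos(np.radians(7.1)),np.sin(np.radians(7.1))
        lx=L[...,0]*c+L[...,1]*s_; ly=-L[...,0]*s_+L[...,1]*c   # furnace axes about ee
        zb=e[2]-124.3  # boat bottom
        tr=(d>0)&(lx>-80)&(lx<12)&(abs(ly)<30)&(Z>zb-6)&(Z<zb+60)
        for lab,m in(('trough',tr),('rim',tr&(Z>zb+26)&(Z<zb+42))):
            if m.sum()>20: print(n,lab,m.sum(),'x %.1f %.1f y %.1f %.1f z %.1f %.1f'%(*np.percentile(lx[m],[1,99]),*np.percentile(ly[m],[1,99]),*np.percentile(Z[m],[1,99])))
        if save_as: save(n+save_as,im)
E
python3 - <<'E'
from m import *
meas(['wrist','top','scene'],'6.png')
a,b,c=[cv2.imread('pics/%s6.png'%n) for n in('wrist','top','scene')]
cv2.imwrite('pics/m6.png',np.hstack([cv2.resize(a[60:360],(400,300)),cv2.resize(b[90:240,110:310],(400,300))]))
E
```

```text
13.55 ee [618.   32.5 287.7] yaw 7.04 toolz [-7.e-04 -3.e-04 -1.e+00] F [ 0.1 -0.2 -2. ]
wrist trough 1088 x -44.6 2.4 y -12.4 14.6 z 165.9 220.4
wrist rim 394 x -45.2 2.3 y -12.5 15.0 z 189.6 203.3
top trough 674 x -69.0 -4.2 y -14.3 12.4 z 166.4 214.0
top rim 181 x -69.0 -3.9 y -14.3 12.5 z 189.8 203.6
scene trough 823 x -67.8 1.1 y -15.7 14.7 z 163.5 216.6
scene rim 266 x -67.6 1.0 y -15.4 14.8 z 189.6 202.0
```

View pics/m6.png

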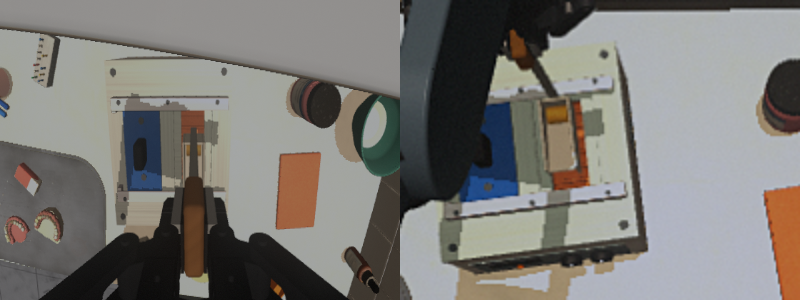

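The left crop shows the boat hanging over the slot at (193,150). In the right one, the boat at (562,135) lies over the orange slot with the slug at its rear, and the tile is empty. I'll compare the slot edges with the boat in the same frames.

```bash
cat > edge.py <<'E'
from h import *
def edges(e,names,k='2'):
    c,s=np.cos(np.radians(7.1)),np.sin(np.radians(7.1))
    for n in names:
        z=np.load(n+k+'.npz'); d,K,D,M=[z[q] for q in('d','K','D','M')]; P=cloud(d,K,D,M)*1000
        L=P-e; lx=L[...,0]*c+L[...,1]*s; ly=-L[...,0]*s+L[...,1]*c
        cm=(M[:3,3]*1000-e); print(n,'cam',round(cm[0]*c+cm[1]*s),round(-cm[0]*s+cm[1]*c),round(M[2,3]*1000))
        deck=(d>0)&(abs(P[...,2]-130)<4); low=(d>0)&(P[...,2]<119)&(abs(lx+33)<55)&(abs(ly)<25)
        dil=cv2.dilate(low.astype(np.uint8),np.ones((7,7)))>0
        E=deck&dil
        for lab,a,lo,hi,b in(('-y',ly,-26,-8,lx+33),('+y',ly,8,28,lx+33),('-x',lx,-90,-64,ly),('+x',lx,-2,24,ly)):
            m=E&(a>lo)&(a<hi)&(abs(b)<(36 if 'y' in lab else 12))
            if m.sum()>5: print('  ',lab,m.sum(),np.percentile(a[m],[2,10,50,90,98]).round(1))
E
python3 -c "
from edge import *
edges(np.array([618,32.5,287.7]),['wrist','top','scene'])"
```

```text
wrist cam 74 1 465
   +y 10 [19.9 20.1 21.3 22.7 22.7]
top cam -250 -112 1023
   -y 58 [-22.4 -22.  -19.7 -16.8 -16.5]
scene cam 27 -674 883
```

Emit:
move_arm(
  series=[1,-8,0,0,0,0,1,2,-17,0,0,0,0,1,3,-20,0,0,0,0,1,2,-17,0,0,0,0,1,1,-8,0,0,0,0,1,0,0,0,0,0,0,1,0,0,0,0,0,0,1,0,0,0,0,0,0,1],
)

```text
clock: 14.5
ee_pos: [0.6272, -0.036, 0.2879]
tool_rot: [-3.135, -0.195, 0.0]
contact_force: [1.1, 0.7, -1.7]
gripper_width: 0.133
grip_force: 58.6
```

```bash
python3 - <<'E'
from m import *
meas(['wrist','top','scene'])
from edge import *
e0=np.array([618,32.5,287.7]); edges(e0,['wrist','top','scene'])
E
```

```text
14.5 ee [627.2 -36.  287.9] yaw 7.13 toolz [-2.e-04  5.e-04 -1.e+00] F [ 1.1  0.7 -1.7]
wrist trough 1094 x -44.6 2.4 y -12.4 14.6 z 166.3 220.4
wrist rim 398 x -45.2 2.4 y -12.5 15.0 z 189.9 204.0
top trough 641 x -69.1 -4.1 y -14.3 13.3 z 168.0 213.8
top rim 159 x -69.0 -3.7 y -14.3 13.6 z 189.8 203.6
scene trough 878 x -67.9 1.0 y -15.4 14.4 z 164.0 217.5
scene rim 272 x -67.2 0.8 y -15.3 14.7 z 189.7 203.0
wrist cam 74 -68 465
   -y 18 [-18.1 -18.  -16.9 -15.7 -15.4]
top cam -250 -112 1023
   -y 18 [-22.4 -21.9 -19.7 -17.1 -16.8]
scene cam 27 -674 883
```

```bash
sed -i 's/abs(P\[...,2\]-130)<4/abs(P[...,2]-127.5)<4.5/; s/np.ones((7,7))/np.ones((3,3))/' edge.py; python3 - <<'E'
from edge import *
e0=np.array([618,32.5,287.7]); edges(e0,['wrist','top','scene']); print('wrist1'); edges(e0,['wrist'],'1')
for n in('wrist','top'):
    z=np.load(n+'2.npz'); print(n,z['K'][0,0])
E
```

```text
wrist cam 74 -68 465
   -y 51 [-16.1 -16.  -15.6 -15.1 -15. ]
top cam -250 -112 1023
   -y 11 [-18.3 -18.1 -17.6 -16.7 -16.7]
scene cam 27 -674 883
wrist1
wrist cam 13 -69 495
   -y 64 [-16.1 -16.  -15.5 -15.1 -15. ]
   +x 15 [12.3 12.3 12.5 13.5 13.5]
wrist 322.5554516054042
top 486.0493874189941
```

Emit:
move_arm(
  series=[-1,8,0,0,0,0,1,-2,17,0,0,0,0,1,-2,20,0,0,0,0,1,-2,17,0,0,0,0,1,-1,8,0,0,0,0,1,0,0,-8,0,0,0,1,0,0,-8,0,0,0,1,0,0,0,0,0,0,1,0,0,0,0,0,0,1,0,0,0,0,0,0,1],
)

```text
clock: 15.65
ee_pos: [0.6197, 0.0326, 0.2719]
tool_rot: [3.136, 0.193, 0.0]
contact_force: [0.7, -0.3, -1.9]
gripper_width: 0.13
grip_force: 58.6
```

```bash
python3 - <<'E'
from m import *
meas(['wrist','top','wrist','wrist'])
e=r.observe()['ee_pos']*1000; print(e)
from edge import *
edges(e,['wrist','top'])
im=np.load('wrist2.npz')['im'];im2=np.load('top2.npz')['im']
save('m7.png',np.hstack([cv2.resize(im[120:270,180:380],(400,300),interpolation=0),cv2.resize(im2[120:210,160:280],(400,300),interpolation=0)]))
E
```

```text
15.65 ee [619.7  32.6 271.9] yaw 7.04 toolz [ 2.e-04 -1.e-04 -1.e+00] F [ 0.7 -0.3 -1.9]
wrist trough 1103 x -44.6 2.5 y -12.5 14.7 z 149.1 204.6
wrist rim 398 x -45.3 2.4 y -12.5 14.9 z 174.1 187.2
top trough 689 x -79.3 11.3 y -18.4 23.5 z 142.3 199.8
top rim 167 x -68.8 -1.9 y -14.1 13.4 z 173.8 187.9
wrist trough 1093 x -44.5 2.6 y -12.3 14.8 z 150.3 204.4
wrist rim 398 x -45.3 2.6 y -12.3 15.1 z 173.9 187.7
wrist trough 1097 x -44.5 2.5 y -12.1 15.0 z 150.3 205.0
wrist rim 401 x -45.4 2.5 y -12.2 15.2 z 174.1 187.5
[619.60253603  33.01539597 272.18541646]
wrist cam 74 1 449
   -y 18 [-15.8 -15.8 -15.7 -15.5 -15.5]
   +y 45 [19.5 19.6 19.9 20.2 20.3]
top cam -252 -113 1023
   -y 35 [-18.6 -18.4 -17.5 -16.8 -16.7]
```

View pics/m7.png

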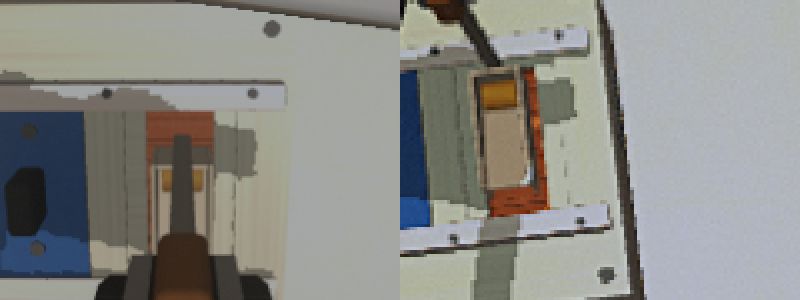

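The left crop shows the boat centred in the orange slot, with orange visible on both sides at (150,200) and (212,200). The slug is at the rear, about 1 mm of +y correction is needed, and then I descend.

Emit:
move_arm(
  series=[0,1,0,0,0,0,1,0,0,-5,0,0,0,1,0,0,-8,0,0,0,1,0,0,-8,0,0,0,1,0,0,-8,0,0,0,1,0,0,-8,0,0,0,1,0,0,-5,0,0,0,1,0,0,0,0,0,0,1],
)

```text
clock: 16.65
ee_pos: [0.6187, 0.0344, 0.2287]
tool_rot: [-3.135, -0.194, 0.004]
contact_force: [-0.2, 0.9, -1.2]
gripper_width: 0.125
grip_force: 58.6
```

Emit:
move_arm(
  series=[0,0,-6,0,0,0,1,0,0,-10,0,0,0,1,0,0,-12,0,0,0,1,0,0,-12,0,0,0,1,0,0,-10,0,0,0,1,0,0,-8,0,0,0,1,0,0,-5,0,0,0,1,0,0,0,0,0,0,1],
)

```text
clock: 17.45
ee_pos: [0.6189, 0.0344, 0.1659]
tool_rot: [-3.135, -0.194, 0.003]
contact_force: [0.0, 0.4, -2.0]
gripper_width: 0.133
grip_force: 58.6
```

Emit:
move_arm(
  series=[0,0,0,0,0,0,1,0,0,0,0,0,0,1],
)

```text
clock: 17.65
ee_pos: [0.6199, 0.0343, 0.1675]
tool_rot: [3.135, 0.194, 0.002]
contact_force: [0.2, 0.5, -1.9]
gripper_width: 0.131
grip_force: 58.6
```

Emit:
move_arm(
  series=[0,0,-2,0,0,0,1,0,0,-2,0,0,0,1,0,0,-2,0,0,0,1,0,0,-1,0,0,0,1,0,0,0,0,0,0,1],
)

```text
clock: 18.15
ee_pos: [0.6192, 0.0343, 0.1596]
tool_rot: [-3.135, -0.194, 0.001]
contact_force: [-0.6, 0.3, -2.3]
gripper_width: 0.129
grip_force: 58.6
```

Emit:
move_arm(
  series=[0,0,-1,0,0,0,1,0,0,-1,0,0,0,1,0,0,0,0,0,0,1],
)

```text
clock: 18.45
ee_pos: [0.6193, 0.0343, 0.1578]
tool_rot: [-3.136, -0.194, 0.0]
contact_force: [0.1, -0.2, -1.5]
gripper_width: 0.133
grip_force: 58.6
```

Emit:
move_arm(
  series=[0,0,-1,0,0,0,1,0,0,-1,0,0,0,1,0,0,0,0,0,0,1],
)

```text
clock: 18.75
ee_pos: [0.6193, 0.0343, 0.1557]
tool_rot: [-3.135, -0.194, 0.001]
contact_force: [-0.2, -0.6, -0.8]
gripper_width: 0.135
grip_force: 58.6
```

Emit:
move_arm(
  series=[0,0,-1,0,0,0,1,0,0,0,0,0,0,1,0,0,0,0,0,0,1],
)

```text
clock: 19.05
ee_pos: [0.6194, 0.0343, 0.1549]
tool_rot: [-3.136, -0.194, 0.0]
contact_force: [-0.0, -0.0, -2.2]
gripper_width: 0.13
grip_force: 58.6
```

Emit:
move_arm(
  series=[0,0,-1,0,0,0,1,0,0,-1,0,0,0,1,0,0,0,0,0,0,1],
)

```text
clock: 19.35
ee_pos: [0.6197, 0.0343, 0.1535]
tool_rot: [3.135, 0.194, 0.001]
contact_force: [-0.8, -0.1, 2.5]
gripper_width: 0.136
grip_force: 59.3
```

Emit:
move_arm(
  series=[0,0,-1,0,0,0,1,0,0,0,0,0,0,1],
)

```text
clock: 19.55
ee_pos: [0.6197, 0.0343, 0.1524]
tool_rot: [3.135, 0.194, 0.001]
contact_force: [-0.7, -0.3, 3.3]
gripper_width: 0.131
grip_force: 59.4
```

Emit:
move_arm(
  series=[0,0,-1,0,0,0,1,0,0,0,0,0,0,1],
)

```text
clock: 19.75
ee_pos: [0.6198, 0.0343, 0.1514]
tool_rot: [3.135, 0.194, 0.002]
contact_force: [-0.7, 0.2, 5.0]
gripper_width: 0.128
grip_force: 59.5
```

The boat is resting on the hearth (about 7 N at z≈151, first touch near z≈154). I'll raise it to ~3 mm clearance and start tipping about the furnace's -y, keeping the nose just above the ribs.

Emit:
move_arm(
  series=[0,0,0,0,0,0,1,0,0,2,0,0,0,1,0,0,2,0,0,0,1,0,0,2,0,0,0,1,-5.5,-0.7,3,0.0062,-0.0496,0,1,-5.5,-0.7,3,0.0062,-0.0496,0,1,-5.5,-0.7,2.5,0.0062,-0.0496,0,1,-5.5,-0.7,2.5,0.0062,-0.0496,0,1,-5.5,-0.7,1.5,0.0062,-0.0496,0,1,-5.5,-0.7,2,0.0062,-0.0496,0,1,0,0,0,0,0,0,1],
)

```text
clock: 20.85
ee_pos: [0.5823, 0.0306, 0.1697]
tool_rot: [-3.082, -0.19, -0.456]
contact_force: [-1.1, 1.0, -1.4]
gripper_width: 0.132
grip_force: 58.6
```

```bash
cat > tip.py <<'E'
from h import *
s=r.observe(); e=s['ee_pos']*1000; R,_=cv2.Rodrigues(s['tool_rot'])
c,q=np.cos(np.radians(7.1)),np.sin(np.radians(7.1)); F=np.array([[c,-q,0],[q,c,0],[0,0,1]])
B=R@np.diag([1,-1,-1.])   # boat axes in world
slot=np.array([619.4,34.3,0])-F@np.array([32,0,0]); slot[2]=0
o=e+B@np.array([-35.5,0,-124.3]); f=lambda p:(F.T@(p-slot)).round(1)
print(s['clock'],'e',e.round(1),'F',s['contact_force'].round(1),'tilt',np.round(F.T@cv2.Rodrigues(B@F.T)[0].ravel(),3),'origin',f(o),'nose',f(o+B@[-32,0,0]),'lip',f(o+B@[-32,0,25]))
for zz in(122,130):
    h=(zz-(o+B@[35,0,0])[2])/B[2,2]; print(' stem@',zz,f(o+B@[35,0,h]))
print(' rear top',f(o+B@[35,0,34]))
E
python3 tip.py
```

```text
20.85 e [582.3  30.6 169.7] F [-1.1  1.  -1.4] tilt [ 0.002 -0.294 -0.001] origin [-3.3  1.2 40.5] nose [-33.9   1.2  31.2] lip [-41.1   1.2  55.1]
 stem@ 122 [  8.6   1.  122. ]
 stem@ 130 [  6.2   1.  130. ]
 rear top [20.4  1.1 83.2]
```

Emit:
move_arm(
  series=[-2,-0.3,0.5,0.0025,-0.0198,0,1,-2,-0.3,0.5,0.0025,-0.0198,0,1,-2,-0.3,0.5,0.0025,-0.0198,0,1,-2,-0.3,0.4,0.0025,-0.0198,0,1,-2,-0.3,0.4,0.0025,-0.0198,0,1,-2,-0.3,0.3,0.0025,-0.0198,0,1,0,0,0,0,0,0,1,0,0,0,0,0,0,1],
)

```text
clock: 21.65
ee_pos: [0.5749, 0.0283, 0.1738]
tool_rot: [-3.042, -0.189, -0.646]
contact_force: [-0.3, 0.9, -2.2]
gripper_width: 0.128
grip_force: 58.6
```

```bash
python3 tip.py
```

```text
21.65 e [574.9  28.3 173.8] F [-0.3  0.9 -2.2] tilt [ 0.001 -0.419 -0.   ] origin [ 5.2 -0.4 45.8] nose [-24.1  -0.4  32.8] lip [-34.2  -0.4  55.6]
 stem@ 122 [  9.6  -0.4 122. ]
 stem@ 130 [  6.   -0.4 130. ]
 rear top [23.3 -0.4 91.1]
```

Emit:
move_arm(
  series=[-2.5,-0.3,0,0.0025,-0.0198,0,1,-2.5,-0.3,0,0.0025,-0.0198,0,1,-2.5,-0.3,0,0.0025,-0.0198,0,1,-2.5,-0.3,0,0.0025,-0.0198,0,1,-2.5,-0.3,0,0.0025,-0.0198,0,1,-2.5,-0.3,0,0.0025,-0.0198,0,1,0,0,0,0,0,0,1,0,0,0,0,0,0,1,0,0,0,0,0,0,1],
)

```text
clock: 22.55
ee_pos: [0.5604, 0.0264, 0.1744]
tool_rot: [-2.99, -0.186, -0.828]
contact_force: [0.8, -0.4, -0.5]
gripper_width: 0.131
grip_force: 58.6
```

```bash
python3 tip.py; python3 - <<'E'
from h import *
out=[]
for n in('wrist','top','scene'):
    im,d,K,D,M=cam(n); P=cloud(d,K,D,M); H,S,V=cv2.split(cv2.cvtColor(im,cv2.COLOR_RGB2HSV))
    m=(H>17)&(H<32)&(S>120)&(V>60)&(abs(P[...,0]-.58)<.09)&(abs(P[...,1]-.03)<.05)&(P[...,2]<.12)&(d>0)
    print(n,m.sum(),(P[m].mean(0)*1000).round(1) if m.sum() else '')
E
```

```text
22.55 e [560.4  26.4 174.4] F [ 0.8 -0.4 -0.5] tilt [ 0.   -0.54  0.  ] origin [ 6.  -0.6 49.5] nose [-21.5  -0.6  33.1] lip [-34.3  -0.6  54.5]
 stem@ 122 [  3.3  -0.6 122. ]
 stem@ 130 [ -1.5  -0.6 130. ]
 rear top [18.5 -0.6 96.7]
wrist 0 
top 0 
scene 0
```

Emit:
move_arm(
  series=[-2.5,-0.3,-0.5,0.0025,-0.0198,0,1,-2.5,-0.3,-0.5,0.0025,-0.0198,0,1,-2.5,-0.3,-0.4,0.0025,-0.0198,0,1,-2.5,-0.3,-0.4,0.0025,-0.0198,0,1,-2.5,-0.3,-0.4,0.0025,-0.0198,0,1,-2.5,-0.3,-0.4,0.0025,-0.0198,0,1,0,0,0,0,0,0,1,0,0,0,0,0,0,1,0,0,0,0,0,0,1,0,0,0,0,0,0,1,0,0,0,0,0,0,1],
)

```text
clock: 23.8
ee_pos: [0.5447, 0.0247, 0.1716]
tool_rot: [-2.929, -0.182, -1.003]
contact_force: [0.2, -0.1, -1.0]
gripper_width: 0.136
grip_force: 58.7
```

```bash
python3 tip.py; python3 - <<'E'
from h import *
for n in('wrist','top'):
    im=cam(n)[0]; save(n+'8.png',im)
a,b=[cv2.imread('pics/%s8.png'%n) for n in('wrist','top')]
cv2.imwrite('pics/m8.png',np.hstack([cv2.resize(a[60:360],(400,300)),cv2.resize(b[110:215,150:290],(400,300),interpolation=0)]))
E
```

```text
23.8 e [544.7  24.7 171.6] F [ 0.2 -0.1 -1. ] tilt [ 0.001 -0.66   0.   ] origin [ 4.9 -0.2 51.7] nose [-20.4  -0.2  32.1] lip [-35.8  -0.2  51.8]
 stem@ 122 [ -5.4  -0.3 122. ]
 stem@ 130 [-11.6  -0.3 130. ]
 rear top [ 11.7  -0.2 100. ]
```

Emit:
move_arm(
  series=[6.8,0.8,1.5,-0.0074,0.0595,0,1,6.8,0.8,1.5,-0.0074,0.0595,0,1,6.8,0.8,1.5,-0.0074,0.0595,0,1,6.8,0.8,1,-0.0074,0.0595,0,1,6.8,0.8,1,-0.0074,0.0595,0,1,0,0,0,0,0,0,1,0,0,0,0,0,0,1],
)

```text
clock: 24.6
ee_pos: [0.5632, 0.0385, 0.1743]
tool_rot: [-2.97, -0.203, -0.768]
contact_force: [-0.6, -0.4, -1.3]
gripper_width: 0.129
grip_force: 58.7
```

```bash
python3 tip.py
```

```text
24.6 e [563.2  38.5 174.3] F [-0.6 -0.4 -1.3] tilt [ 0.036 -0.508  0.012] origin [ 6.2 15.7 48.5] nose [-21.8  15.7  32.9] lip [-33.9  14.7  54.7]
 stem@ 122 [  5.3  13.4 122. ]
 stem@ 130 [  0.8  13.  130. ]
 rear top [20.2 14.6 95.2]
```

```bash
python3 -c "
from h import *
s=r.observe(); print(s['qpos'].round(3),s['joint_vel'].round(3),s['effort'].round(2),s['contact_force'].round(2),s['ft_torque'].round(2))"; python3 tip.py
```

```text
[-0.263  0.35   2.031  0.651  0.368  0.606] [-0.005 -0.     0.032  0.004  0.003  0.008] [ -0.05 -30.96 -13.33   0.56  -1.11   0.05] [-0.63 -0.41 -1.31] [-0.17  0.43  0.  ]
24.6 e [563.2  38.5 174.3] F [-0.6 -0.4 -1.3] tilt [ 0.036 -0.508  0.012] origin [ 6.2 15.7 48.5] nose [-21.8  15.7  32.9] lip [-33.9  14.7  54.7]
 stem@ 122 [  5.3  13.4 122. ]
 stem@ 130 [  0.8  13.  130. ]
 rear top [20.2 14.6 95.2]
```

The arm passed close to its wrist singularity (q5 small), so some rows were cut short and the boat drifted in y without contact. I'll correct that slowly.

Emit:
move_arm(
  series=[0.3,-2,0,-0.005,0,0,1,0.3,-2.5,0,-0.006,0,0,1,0.3,-2.5,0,-0.006,0,0,1,0.3,-2.5,0,-0.006,0,0,1,0.3,-2.5,0,-0.006,0,0,1,0.3,-2,0,-0.006,0,-0.01,1,0,0,0,0,0,0,1,0,0,0,0,0,0,1],
)

```text
clock: 25.4
ee_pos: [0.5652, 0.024, 0.1744]
tool_rot: [-3.008, -0.203, -0.773]
contact_force: [-0.8, -1.1, -1.7]
gripper_width: 0.133
grip_force: 58.6
```

```bash
echo "print(s['qpos'].round(3))" >> tip.py; python3 tip.py
```

```text
25.4 e [565.2  24.  174.4] F [-0.8 -1.1 -1.7] tilt [-0.001 -0.503  0.01 ] origin [ 5.8 -3.7 48.3] nose [-22.3  -4.   32.9] lip [-34.3  -4.1  54.8]
 stem@ 122 [  5.2  -3.4 122. ]
 stem@ 130 [  0.8  -3.4 130. ]
 rear top [20.  -3.4 95. ]
[-0.267  0.35   2.025  0.572  0.349  0.67 ]
```

Emit:
move_arm(
  series=[2.2,0.5,0.2,-0.0025,0.0198,0,1,2.2,0.5,0.2,-0.0025,0.0198,0,1,2.2,0.5,0.2,-0.0025,0.0198,0,1,2.2,0.5,0.2,-0.0025,0.0198,0,1,2.2,0.5,0.2,-0.0025,0.0198,0,1,2.2,0.5,0.2,-0.0025,0.0198,0,1,0,0,0,0,0,0,1,0,0,0,0,0,0,1],
)

```text
clock: 26.2
ee_pos: [0.5783, 0.0271, 0.1754]
tool_rot: [-3.055, -0.206, -0.593]
contact_force: [-0.3, -0.6, -1.9]
gripper_width: 0.135
grip_force: 58.7
```

```bash
python3 tip.py
```

```text
26.2 e [578.3  27.1 175.4] F [-0.3 -0.6 -1.9] tilt [-0.001 -0.383  0.01 ] origin [ 3.8 -2.2 46.9] nose [-25.9  -2.6  34.9] lip [-35.2  -2.6  58.1]
 stem@ 122 [ 11.3  -2.  122. ]
 stem@ 130 [  8.  -2. 130.]
 rear top [23.6 -1.9 91.5]
[-0.221  0.372  1.894  0.256  0.528  1.016]
```

Emit:
move_arm(
  series=[3.8,0.7,-0.3,-0.0043,0.0346,-0.001,1,3.8,0.7,-0.3,-0.0043,0.0346,-0.001,1,3.8,0.7,-0.3,-0.0043,0.0346,-0.001,1,3.8,0.7,-0.3,-0.0043,0.0346,-0.001,1,3.8,0.7,-0.3,-0.0043,0.0346,-0.001,1,3.8,0.7,-0.3,-0.0043,0.0346,-0.001,1,3.8,0.7,-0.3,-0.0043,0.0346,-0.001,1,3.8,0.7,-0.3,-0.0043,0.0346,-0.001,1,3.8,0.7,-0.3,-0.0043,0.0346,-0.001,1,3.8,0.7,-0.3,-0.0043,0.0346,-0.001,1,3.8,0.7,-0.3,-0.0043,0.0346,-0.001,1,0,0,0,0,0,0,1],
)

```text
clock: 27.4
ee_pos: [0.6216, 0.0348, 0.1718]
tool_rot: [3.135, 0.194, 0.002]
contact_force: [0.2, 0.3, -1.7]
gripper_width: 0.136
grip_force: 58.6
```

Emit:
move_arm(
  series=[0,0,0,0,0,0,1,0,0,0,0,0,0,1],
)

```text
clock: 27.6
ee_pos: [0.6192, 0.0348, 0.1719]
tool_rot: [3.135, 0.194, -0.002]
contact_force: [-0.3, -0.4, -2.2]
gripper_width: 0.132
grip_force: 58.6
```

```bash
python3 tip.py; python3 -c "
from m import *
meas(['wrist','top'])
from edge import *
edges(r.observe()['ee_pos']*1000,['wrist','top'])
for n in('wrist','top','scene'):
    im,d,K,D,M=cam(n); P=cloud(d,K,D,M); H,S,V=cv2.split(cv2.cvtColor(im,cv2.COLOR_RGB2HSV))
    m=(H>15)&(H<34)&(S>110)&(V>50)&(abs(P[...,0]-.58)<.09)&(abs(P[...,1]-.03)<.05)&(P[...,2]<.12)&(d>0)
    print(n,m.sum(),(P[m].mean(0)*1000).round(1) if m.sum() else '')
"
```

```text
27.6 e [619.2  34.8 171.9] F [-0.3 -0.4 -2.2] tilt [-0.     0.001 -0.001] origin [-3.8  0.5 47.7] nose [-35.8   0.5  47.7] lip [-35.7   0.5  72.7]
 stem@ 122 [ 31.3   0.5 122. ]
 stem@ 130 [ 31.3   0.5 130. ]
 rear top [31.3  0.5 81.6]
[-1.230e-01  5.480e-01  1.469e+00 -1.000e-03  1.126e+00  1.324e+00]
27.6 ee [619.2  34.8 171.9] yaw 7.06 toolz [-1.2e-03 -6.0e-04 -1.0e+00] F [-0.3 -0.4 -2.2]
wrist trough 707 x -45.4 -5.8 y -12.5 14.6 z 52.7 82.2
wrist rim 270 x -45.6 -6.0 y -12.5 14.9 z 74.8 81.9
top trough 438 x -63.7 -4.1 y -13.3 13.5 z 49.7 103.8
top rim 109 x -65.7 -4.1 y -13.4 13.8 z 74.1 88.7
wrist cam 74 1 349
   -y 30 [-17.5 -17.4 -17.2 -17.  -17. ]
   +y 30 [17.9 18.  18.1 18.3 18.3]
   +x 9 [1.  1.1 1.4 1.9 2.1]
top cam -252 -114 1023
   -y 38 [-20.5 -20.2 -19.3 -18.5 -18.3]
wrist 0 
top 0 
scene 0
```

```bash
python3 -c "
from h import *
a=np.load('wrist2.npz')['im'];b=np.load('top2.npz')['im']
f=lambda x:np.clip(x*1.8,0,255).astype(np.uint8)
save('m9.png',f(np.hstack([cv2.resize(a[100:260,190:350],(400,400),interpolation=0),cv2.resize(b[125:205,180:260],(400,400),interpolation=0)])))"
```

```text
(no output)
```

View pics/m9.png

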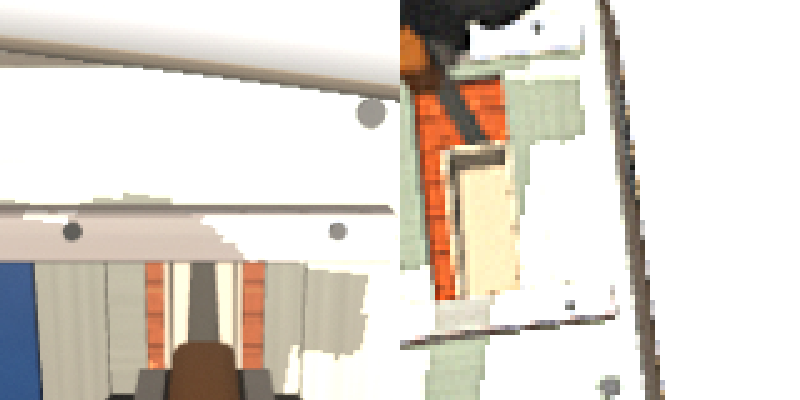

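The right half shows the boat at (485,220) empty, with no brass at its rear. The left half shows equal orange margins at x=155 and 253, so I'll draw it out straight up.

Emit:
move_arm(
  series=[0,-0.6,0,0,0,0,1,0,0,4,0,0,0,1,0,0,8,0,0,0,1,0,0,10,0,0,0,1,0,0,10,0,0,0,1,0,0,10,0,0,0,1,0,0,10,0,0,0,1,0,0,10,0,0,0,1,0,0,10,0,0,0,1,0,0,10,0,0,0,1,0,0,0,0,0,0,1],
)

```text
clock: 28.95
ee_pos: [0.6215, 0.034, 0.2563]
tool_rot: [3.134, 0.194, 0.005]
contact_force: [0.1, 0.1, -1.9]
gripper_width: 0.133
grip_force: 58.7
```

Emit:
move_arm(
  series=[0,0,8,0,0,0,1,0,0,12,0,0,0,1,0,0,14,0,0,0,1,0,0,8,0,0,0,1,0,0,0,0,0,0,1],
)

```text
clock: 29.45
ee_pos: [0.6213, 0.034, 0.2981]
tool_rot: [3.134, 0.193, 0.005]
contact_force: [0.4, 0.3, -0.8]
gripper_width: 0.133
grip_force: 58.7
```

Emit:
move_arm(
  series=[-2,-6,0,0,0,0,1,-5,-14,0,0,0,0.005,1,-8,-22,0,0,0,0.005,1,-9,-27,0,0,0,0.005,1,-9,-28,0,0,0,0.005,1,-9,-28,0,0,0,0.005,1,-9,-28,0,0,0,0.005,1,-9,-27,0,0,0,0.005,1,-8,-25,0,0,0,0,1,-7,-20,0,0,0,0,1,-4,-12,0,0,0,0,1,-2,-6,0,0,0,0,1],
)

```text
clock: 30.65
ee_pos: [0.5382, -0.2104, 0.2957]
tool_rot: [3.132, 0.245, -0.002]
contact_force: [0.8, -0.3, -1.5]
gripper_width: 0.129
grip_force: 58.6
```

Emit:
move_arm(
  series=[0,0,-8,0,0,0,1,0,0,-16,0,0,0,1,0,0,-20,0,0,0,1,0,0,-20,0,0,0,1,0,0,-20,0,0,0,1,0,0,-20,0,0,0,1,0,0,-20,0,0,0,1,0,0,-16,0,0,0,1,0,0,-10,0,0,0,1,0,0,-5,0,0,0,1,0,0,0,0,0,0,1,0,0,0,0,0,0,1],
)

```text
clock: 31.85
ee_pos: [0.5398, -0.209, 0.1418]
tool_rot: [3.13, 0.249, 0.001]
contact_force: [0.5, 0.3, -1.2]
gripper_width: 0.131
grip_force: 58.6
```

```bash
python3 tip.py | head -1; python3 - <<'E'
from h import *
for n in('wrist','top'):
    im,d,K,D,M=cam(n); P=cloud(d,K,D,M)*1000; H,S,V=cv2.split(cv2.cvtColor(im,cv2.COLOR_RGB2HSV)); X,Y,Z=[P[...,i] for i in range(3)]
    m=(d>0)&(X>400)&(X<600)&(Y<-120)&(Y>-300)&(S>110)&(H<15)&(Z<20)&(Z>-5)
    m2=(d>0)&(X>400)&(X<600)&(Y<-140)&(Y>-290)&(Z>30)&(Z<60)&(S<110)
    c=max(cv2.findContours(m.astype(np.uint8),0,1)[0],key=cv2.contourArea); q=plane(c.reshape(-1,2),.008,K,D,M)[:,:2]*1000
    print(n,cv2.minAreaRect(q.astype(np.float32)),'trough',P[m2].mean(0).round(1),m2.sum())
E
```

```text
31.85 e [ 539.8 -209.   141.8] F [ 0.5  0.3 -1.2] tilt [-0.002 -0.001  0.035] origin [-112.4 -233.1   17.5] nose [-144.4 -234.2   17.5] lip [-144.4 -234.1   42.5]
wrist ((514.6793823242188, -211.9647979736328), (110.46525573730469, 87.99242401123047), 9.073369979858398) trough [ 521.1 -210.9   43.9] 641Traceback (most recent call last):
  File "<stdin>", line 6, in <module>
ValueError: max() iterable argument is empty
```

Everything is in place, so I'll lower the last ~9 mm.

Emit:
move_arm(
  series=[0,0,-3,0,0,0,1,0,0,-3,0,0,0,1,0,0,-2,0,0,0,1,0,0,0,0,0,0,1,0,0,0,0,0,0,1],
)

```text
clock: 32.45
ee_pos: [0.5392, -0.2089, 0.1331]
tool_rot: [3.131, 0.248, -0.001]
contact_force: [0.1, -0.0, -1.6]
gripper_width: 0.13
grip_force: 58.6
```

Emit:
move_arm(
  series=[0,0,-1,0,0,0,1,0,0,0,0,0,0,1,0,0,0,0,0,0,1],
)

```text
clock: 32.75
ee_pos: [0.5394, -0.209, 0.1323]
tool_rot: [3.131, 0.248, -0.0]
contact_force: [0.0, 0.4, -1.0]
gripper_width: 0.128
grip_force: 58.8
```

Emit:
move_arm(
  series=[0,0,-1,0,0,0,1,0,0,0,0,0,0,1,0,0,0,0,0,0,1],
)

```text
clock: 33.05
ee_pos: [0.5397, -0.2091, 0.1322]
tool_rot: [3.13, 0.248, 0.001]
contact_force: [-0.3, 0.4, 5.5]
gripper_width: 0.131
grip_force: 59.6
```

It's seated (+5.5 N). I'll release and rise.

Emit:
move_arm(
  series=[0,0,0.5,0,0,0,1,0,0,0,0,0,0,0.6,0,0,0,0,0,0,0.2,0,0,0,0,0,0,-0.3,0,0,0,0,0,0,-1,0,0,0,0,0,0,-1,0,0,0,0,0,0,-1,0,0,0,0,0,0,-1,0,0,15,0,0,0,-1,0,0,35,0,0,0,-1,0,0,40,0,0,0,-1,0,0,40,0,0,0,-1],
)

```text
clock: 34.25
ee_pos: [0.5389, -0.2087, 0.2628]
tool_rot: [3.131, 0.248, -0.002]
contact_force: [0.9, -1.1, -0.0]
gripper_width: 1.0
grip_force: 0.0
```

```bash
python3 - <<'E'
from h import *
print(r.observe()['clock'])
for n in('wrist','scene','top'):
    im,d,K,D,M=cam(n); P=cloud(d,K,D,M)*1000; H,S,V=cv2.split(cv2.cvtColor(im,cv2.COLOR_RGB2HSV)); X,Y,Z=[P[...,i] for i in range(3)]
    b=(d>0)&(X>420)&(X<600)&(Y<-140)&(Y>-290)
    t=b&(Z>168)&(Z<206); w=b&(Z>20)&(Z<46)&(S<110); h=(H>100)&(H<125)&(S>120)&(Z>115)&(Z<150)&(abs(X-580)<80)
    y=(H>15)&(H<34)&(S>110)&(V>50)&(abs(X-580)<60)&(abs(Y-30)<40)&(Z<90)&(d>0)
    for k,m in(('tab',t),('trough',w),('hatch',h),('slug',y)):
        if m.sum()>5: print(n,k,m.sum(),P[m].mean(0).round(1),np.percentile(Z[m],98).round(1))
E
```

```text
34.25
wrist tab 709 [ 541.8 -208.   196.1] 200.0
wrist trough 335 [ 507.6 -212.5   35.6] 42.4
scene tab 312 [ 539.3 -212.9  189. ] 200.5
scene trough 491 [ 503.  -214.6   30.9] 42.1
scene hatch 570 [578.5 101.4 134.1] 143.5
top tab 113 [ 541.3 -208.8  197.4] 202.1
top hatch 1126 [577.7 103.8 133.9] 137.1
```

```bash
python3 -c "
from bench import r
print(r.hand_in())"
```

```text
the job is handed in; nothing more can be done
None
```

I handed the job in at about 34 s. The hatch is parked on the deck with the slot open, and the empty boat stands upright near the middle of its tile. I did not see the slug on the hearth, only that the boat came up empty. The hand-in returned no verdict.

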